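Set the oilstone in the honing board and clamp it

ROBOT

A 6-joint arm with a two-finger parallel gripper is mounted at the origin on a cart in front of the work surface, level with it; the furniture and walls round the work are solid. World frame = base frame: x ahead of the robot, y to its left, z up, the work surface at z = 0. Lengths are in m, angles in rad, forces in N, time in s.
With the tool pointing down it reaches from about 0.325 to 0.9 m from the base axis. Payload 3.5 kg.
Tool frame: the origin (TCP) lies at the very end of the fingers, on their centre line; the grasp point (between the pads) lies arm.grasp_offset behind it (arm.grasp_offset is the distance from the TCP to the grasp point, in m); z points along the fingers, y is the line along which they close (so a half turn about z gives the same grasp; the last joint's range is limited). The gripper opens to 85 mm and grips with 20 to 120 N. Pads are 22 mm wide; open, the fingers measure 114 mm over their backs; the gripper's body (76 mm by 85 mm) begins 54 mm behind the grasp point. The pads swing forward as they close: fully open they stand 13 mm farther back than shut.
Start: joints at [-0.103, 0.276, -0.026, 1.268, 0, 1.467], TCP at [0.625, -0, 0.231] pointing down, gripper open.
Joint ranges: [-3.12, 3.12], [-0.85, 1.88], [-1.08, 1.24], [-1.95, 2.15], [-1.57, 1.53], [-3.14, 3.14]. Speed limits (rad/s): [2.57, 2.57, 3.14, 3.14, 3.14, 3.14].

INTERFACE

Orientations are given as [roll, pitch, yaw] about the fixed x, y, z axes, in that order (R = Rz(yaw) Ry(pitch) Rx(roll)).
In Python, from station import observe, optics, order, arm gives the robot as it stands. The module is installed in compiled form; this text tells all that it offers.
- The arm moves only by the shell command python3 -m crank 'ROWS' [FORCE]. ROWS is JSON, a list of rows, each a list of 7 numbers: the turn, a rotation vector about the tool's x, y, z in rad, then the shift along the tool's x, y, z in cm, then the opening, from -1 (shut) to 1 (fully open). A call has 1 to 20 rows; each row shifts and turns the commanded pose from where the row before left it, along the tool's axes as they then stand; what a row does not reach is not made up. A row lasts 1/10 s, in which the tool goes at most 50 mm and 8.59 degrees, less where a joint would pass 70% of its speed; a pose out of reach is approached as far as the arm can. A call is refused whole if a number of a shift passes 5 or a number of a turn 0.15, either way. A call with a gripper value outside its range is refused whole. The fingers move at their own pace and stop on an object; FORCE is the grip in N (left out, the last holds). Time passes only in rows, so rows that do not move let the fingers close. It gives the time, the measured TCP pose, the force, the opening and the grip force at its end, in the units of the state.
- observe(): the state, without advancing time (a new reading comes with each control period).
- optics.get_image(name): name is "scene" or "side" or "wrist"; returns (picture, depth): 384x512x3 uint8, blue, green, red; 384x512 float32, m along the optical axis (not along the pixel's ray), 0 where there is no reading.
- optics.camera_params(name): a dict with "fx", "fy", "cx", "cy" (pixels), "pose" (4x4, takes a point from camera to world coordinates); the wrist camera has in their place "T_tool_cam" (4x4, takes a point from camera to tool coordinates, whose origin is the TCP and whose axes are the flange's). Camera axes: x right, y down, z forward; pixel columns grow to the right and rows downward; lengths in m; the calibration is good to about 2 mm. A picture is of the moment at which its call begins: read the wrist's pose just before it. camera_params takes no time and is no camera call.
- order.hand_in(): hands the job in; it is judged then, once.
The state is a dict: "time": time; "qpos": joint angles; "qd": joint speeds; "joint_efforts": joint torques, N m; "position": TCP position; "ee_rot": TCP orientation; "force": force on the tool from outside, world axes, zero at the start; "ft_torque": the same for the moment, N m; "opening": finger opening in m; "finger_force": force on a finger pad.
Only numpy, scipy, OpenCV 4.12 (cv2) and the standard library are available. Lean on these libraries where they do the work, as an engineer would, in place of code of your own. Each camera call takes 0.05 s, during which the arm holds its last target. There are 200 camera calls.

TASK

Get the oilstone ready for sharpening: push it over the honing board, without lifting it, into line with the long wooden fence and along it past the open cam until its end is fully home against the wooden end stop. Then push the cam lever round by its black knob until the cam grips the stone firmly against the fence, and leave it closed. Leave the bottle, jar, awl and haemostat round the board where they are.

Things in the scene. Friction and masses are not known exactly. Their poses are not given: they have to be found in the camera images.
- honing_board: Plywood honing board fixed to the bench, 240 (x) x 420 (y) mm, its top 28 mm above the bench. Origin: under its centre, at bench height; x points away from the robot, y to the left, z up. On its far side runs a straight wooden fence along y, at its right a wooden end stop, before the fence a steel cam with a lever. The stone belongs in the corner of fence and end stop.
- fence (a point): Middle of the fence's inner (near) face at the board's top: x = +75 mm, y = 0 of the board. The fence reaches 172 mm to either side along y and is 14 mm high, 20 mm thick. Axes as the board's.
- end_stop (a point): Middle of the end stop's inner (left) face at the board's top: x = +47, y = -165 mm of the board. The stop is 55 mm long (x = +20 to +75), 14 mm high and 20 mm thick. Axes as the board's.
- home (a point): Where the centre of the stone's underside is when the stone is fully home in the corner: on the board's top, 28 mm above the bench, at x = +47, y = -80 mm of the board. Axes as the board's.
- stone: Dark grey oilstone in a wooden block, loose on the board. Block 56 (x) x 170 (y, long) x 14 mm high; the stone on it is 46 x 150 mm, its top at 29 mm. 0.35 to 0.57 kg. Origin: centre of the underside. At the start it lies left of the cam, up to 20 degrees askew, 4 to 9 cm short of the fence and 13 to 18 cm left of home. Home, its y is along the board's y.
- cam (a joint): Angle of the cam lever, rad: 0 fully open, growing as it turns clockwise seen from above, limit 1.85. Starts at 0 to 0.3. It turns with a friction of 0.15 N m (2 N at the knob) and stays where it is left. With the stone against the fence the cam meets the block at about 1.25 and grips tighter the harder the lever is pushed: 6 to 10 N at the knob is a firm grip; it does not spring back.
- pivot (a point): Axis of the cam at the board's top: x = -2, y = -85 mm of the board. The cam is a steel disc of 16 mm radius, 15 mm high, its centre 8 mm off this axis. Open (joint below 0.3) it leaves at least 62 mm between itself and the fence for the 56 mm block. Axes as the board's, fixed.
- knob (a point): On the axis of the upright black knob of the lever: 21 mm across, 14 to 46 mm above the board's top (this point 33 mm), 85 mm from the pivot. Fully open it lies, seen from the pivot, 230 degrees anticlockwise from the board's x (towards the robot and right); closing swings it clockwise, towards the robot, then left. The lever's bar is 14 to 25 mm above the board's top.
- oil_bottle: small dark brown bottle with a black cap, 42 mm across, 54 mm tall, standing on the bench off the far left corner of the board. Origin: centre of its underside. Not part of the job.
- blade_awl: awl with a thick black grip (25 mm thick), 188 mm long, lying on the bench to the right of the board. Origin: middle of its length, underside. Not part of the job.
- haemostat: thin steel haemostat with scissor-like ring handles, 134 mm long, 70 mm over the rings, 11 mm thick, lying on the bench to the right of the board, behind the awl. Origin: middle of its length, underside. Not part of the job.
- glass_jar: clear glass jar with a white lid, 76 mm across, 124 mm tall, standing on the bench behind the board. Origin: centre of its underside. Not part of the job.

How it is judged:
On the way:
1. the stone lies home in the corner while the cam is still open: in line with the fence and within 6 mm of it, within 4 mm of the end stop, lever below 0.9 rad (x of stone in the frame of home above -0.006 m and y of stone in the frame of home below 0.004 m and angle between the y axis of stone and the y axis of home, either way round below 0.05 rad and value of joint cam below 0.9 rad), for 0.2 s.
At the end, for the whole second after the job is handed in: The stone is at rest in the corner of the board, within 2 mm of the fence, within 3 mm of the end stop and within 0.02 rad of parallel to the fence; the lever is swung past 1.0 rad and the cam presses on the stone with more than 4 N (x of stone in the frame of home above -0.002 m and y of stone in the frame of home below 0.003 m and angle between the y axis of stone and the y axis of home, either way round below 0.02 rad and value of joint cam above 1 rad and contact force between cam and stone above 4 N and linear speed of stone below 0.01 m/s); the robot touches nothing.
It fails at once if the stone is lifted off the board, tipped or pushed off it (z of stone in the frame of home above 0.006 m or z of stone in the frame of home below -0.006 m or angle between stone's own z axis and vertical above 0.12 rad).
It fails at once if a bystander is moved more than 20 mm (distance of any of oil_bottle, blade_awl, haemostat, glass_jar from where it was at the start of the episode above 0.02 m).
It also fails if it takes over 61 s, if anything falls off the work surface, if the arm or the gripper's body presses on something with over 40 N, if the wrist force passes 120 N, or if a joint passes its speed limit or range.

## Working session

There is one attempt and no reset: what is moved stays moved. The work goes in short steps, Python scripts to look and compute and a shell command to move; the robot and the scene stay as the last step left them, time stands still between calls to the robot, and variables do not carry over. Pictures are saved under pics/ and viewed, at most 10 in all, crops included, and the job is handed in when it is done.

```bash
mkdir -p pics; python3 - <<'E'
from station import observe, optics, arm
import cv2,numpy as np
s=observe();print(s,arm.grasp_offset)
for n in ["scene","side"]:
    im,d=optics.get_image(n);cv2.imwrite(f"pics/{n}0.png",im);np.save(f"{n}0.npy",d)
    p=optics.camera_params(n);print(n,p)
print(optics.camera_params("wrist"))
E
```

```text
{'time': 0.0, 'qpos': array([-1.03440395e-01,  2.77122933e-01, -2.79011466e-02,  1.26794836e+00,
        3.38308263e-07,  1.46740673e+00]), 'qd': array([ 1.24714143e-05, -1.05568064e-03,  2.23432999e-04,  1.47986769e-05,
       -2.01040319e-03,  3.06978572e-04]), 'joint_efforts': array([-1.23772923e-03, -4.45513523e+01,  2.95201170e+01,  1.64704624e-02,
       -2.18722530e-04, -1.59438730e-05]), 'position': array([6.24232995e-01, 4.45176214e-05, 2.30156362e-01]), 'ee_rot': array([-3.13942820e+00, -2.24923108e-04,  1.57074528e+00]), 'force': array([-1.02812689,  0.29875435,  0.10404716]), 'ft_torque': array([0.00315402, 0.04516611, 0.04978646]), 'finger_force': 0.0, 'opening': 0.0856411316213119} 0.0187
scene {'fx': 411.69664708304873, 'fy': 411.69664708304873, 'cx': 254.6620054909723, 'cy': 188.7680201283423, 'pose': array([[ 0.73353559, -0.28878986,  0.61524463, -0.06946081],
       [-0.67951414, -0.32979131,  0.65536114, -0.77048696],
       [ 0.01364068, -0.89879815, -0.43815045,  0.56204868],
       [ 0.        ,  0.        ,  0.        ,  1.        ]])}
side {'fx': 367.9692411161853, 'fy': 367.9692411161853, 'cx': 246.18217380520008, 'cy': 187.06316533265596, 'pose': array([[-0.99939118,  0.02227956, -0.0268495 ,  0.6540589 ],
       [ 0.03302686,  0.35603467, -0.93388893,  1.09317227],
       [-0.01124728, -0.93420712, -0.35655373,  0.50804261],
       [ 0.        ,  0.        ,  0.        ,  1.        ]])}
{'fx': 267.07233838396303, 'fy': 267.07233838396303, 'cx': 253.71012121804833, 'cy': 192.94374756679824, 'T_tool_cam': array([[-9.99322845e-04, -9.44718563e-01, -3.27880829e-01,
         8.54325092e-02],
       [ 9.99999253e-01, -1.17500275e-03,  3.37698327e-04,
         1.23738288e-04],
       [-7.04290753e-04, -3.27880246e-01,  9.44719031e-01,
        -1.43047484e-01],
       [ 0.00000000e+00,  0.00000000e+00,  0.00000000e+00,
         1.00000000e+00]])}
```

View pics/scene0.png

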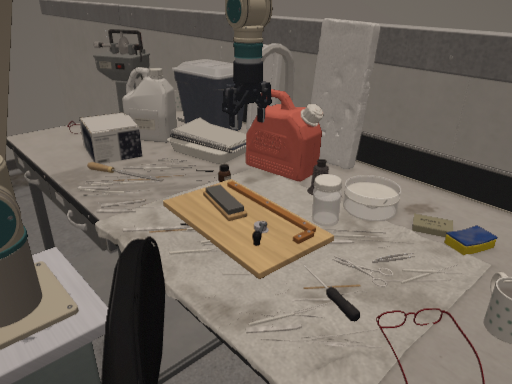

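View pics/side0.png

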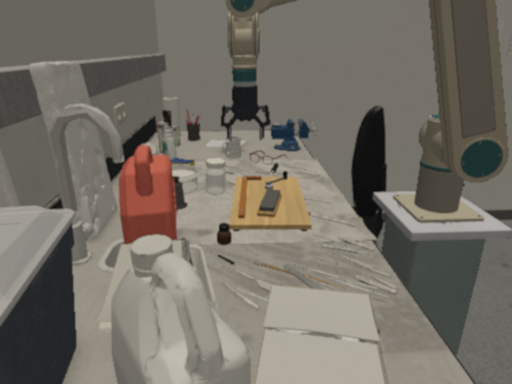

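```bash
cat > h.py <<'E'
import numpy as np,cv2
from scipy.spatial.transform import Rotation as R
from station import observe, optics
def grab(n):
    s=observe();im,d=optics.get_image(n);p=optics.camera_params(n)
    if n=="wrist":
        T=np.eye(4);T[:3,:3]=R.from_euler("xyz",s["ee_rot"]).as_matrix();T[:3,3]=s["position"]
        p["pose"]=T@p["T_tool_cam"]
    return im,d,p
def ray(p,uv,z):
    uv=np.atleast_2d(uv).astype(float)
    v=np.c_[(uv[:,0]-p["cx"])/p["fx"],(uv[:,1]-p["cy"])/p["fy"],np.ones(len(uv))]@p["pose"][:3,:3].T
    o=p["pose"][:3,3]
    return o+v*((z-o[2])/v[:,2])[:,None]
def cloud(p,d):
    v,u=np.indices(d.shape)
    c=np.stack([(u-p["cx"])/p["fx"]*d,(v-p["cy"])/p["fy"]*d,d],-1)
    return c@p["pose"][:3,:3].T+p["pose"][:3,3]
def topdown(im,p,z,x0,x1,y0,y1,s=1000):
    "orthorectify plane z: row 0 = far x, col 0 = left y"
    H,W=int((x1-x0)*s),int((y1-y0)*s)
    r,c=np.indices((H,W));X=np.stack([x1-r/s,y1-c/s,np.full((H,W),z)],-1)
    q=(X-p["pose"][:3,3])@p["pose"][:3,:3]
    return cv2.remap(im,(q[...,0]/q[...,2]*p["fx"]+p["cx"]).astype(np.float32),(q[...,1]/q[...,2]*p["fy"]+p["cy"]).astype(np.float32),1)
E
python3 - <<'E'
from h import *
im,d,p=grab("wrist");cv2.imwrite("pics/w0.png",im);np.save("w0.npy",d);np.save("w0p.npy",p["pose"])
im,d,p=grab("scene")
cv2.imwrite("pics/s_crop.png",cv2.resize(im[150:280,140:350],None,fx=3.5,fy=3.5,interpolation=2))
E
```

```text
(no output)
```

View pics/w0.png

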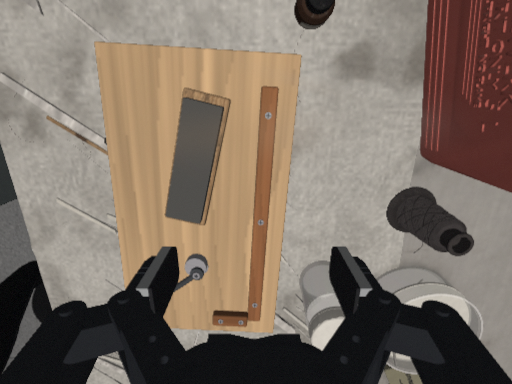

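View pics/s_crop.png

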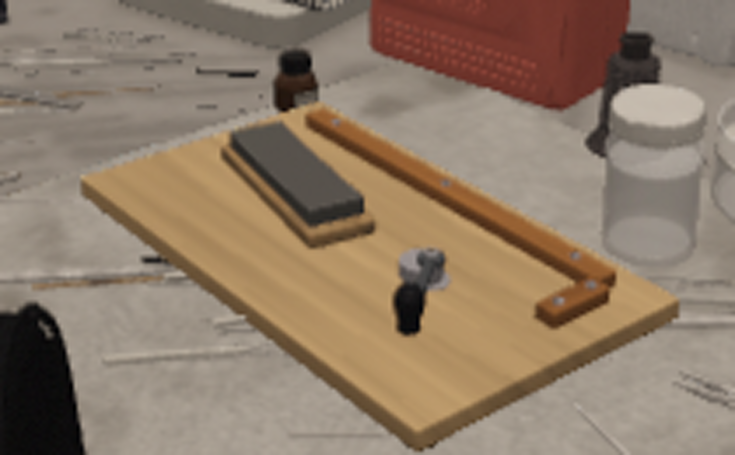

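```bash
python3 - <<'E'
from h import *
im=cv2.imread("pics/w0.png");p=optics.camera_params("wrist");p["pose"]=np.load("w0p.npy")
hsv=cv2.cvtColor(im,cv2.COLOR_BGR2HSV);H,S,V=cv2.split(hsv)
for q in [(150,100),(285,150),(265,180),(195,160),(205,95),(190,265),(350,150),(228,318)]:print(q,hsv[q[1],q[0]])
board=((S>70)&(H>8)&(H<25)&(V>60)).astype(np.uint8)
def fit(uv,z):
    P=ray(p,uv,z)[:,:2]
    vx,vy,a,b=cv2.fitLine(P.astype(np.float32),cv2.DIST_HUBER,0,.001,.001).ravel();return np.array([a,b]),np.array([vx,vy])
near=[(np.argmax(board[r]>0),r) for r in range(60,230,5)]
far=[(319-np.argmax(board[r,:320][::-1]>0)+1,r) for r in range(65,250,5)]
left=[(c,np.argmax(board[:,c]>0)) for c in range(110,290,5)]
for n,e in zip(("near","far","left"),(near,far,left)):
    c,v=fit(np.array(e)-.5*0,.028);print(n,c,v,np.degrees(np.arctan2(v[1],v[0])))
# fence
for z,nm,m,roi in [(.042,"fence",(H<14)&(S>120)&(V>50),(240,80,285,325)),(.057,"stone",(S<60)&(V<110),(150,85,235,230)),(.042,"block",(V<200)&(S>30),(0,0,1,1))]:
    x0,y0,x1,y1=roi;mm=np.zeros_like(board);mm[y0:y1,x0:x1]=m[y0:y1,x0:x1]
    cs,_=cv2.findContours(mm,0,2)
    if not cs: continue
    c=max(cs,key=cv2.contourArea);P=ray(p,c[:,0],z)[:,:2]
    r=cv2.minAreaRect((P*1000).astype(np.float32));print(nm,r,cv2.boxPoints(r).round(1).tolist())
print("knob etc", ray(p,[(196,275),(300,55),(97,43),(273,333)],.028))
E
```

```text
(150, 100) [ 16 100 171]
(285, 150) [ 16  94 189]
(265, 180) [ 12 143 150]
(195, 160) [15 24 85]
(205, 95) [ 15 103 126]
(190, 265) [168   8 150]
(350, 150) [ 17  20 175]
(228, 318) [ 12 144 122]
near [0.43654627 0.05580172] [0.05611768 0.9984242 ] 86.783
far [0.67445344 0.03801589] [0.05779116 0.9983287 ] 86.68696
left [0.5631772  0.14193438] [ 0.9983266  -0.05782705] -3.3150952
fence ((630.5260620117188, -74.67739868164062), (351.2682189941406, 30.36607551574707), 85.29315948486328) [[601.0, -248.5], [631.2000122070312, -251.0], [660.0999755859375, 99.0999984741211], [629.7999877929688, 101.5999984741211]]
stone ((549.910888671875, 11.574241638183594), (149.06491088867188, 46.201026916503906), 76.19761657714844) [[509.70001220703125, -55.29999923706055], [554.5999755859375, -66.30000305175781], [590.0999755859375, 78.4000015258789], [545.2999877929688, 89.5]]
knob etc [[ 0.53555516 -0.16734796  0.028     ]
 [ 0.67801457  0.13507926  0.028     ]
 [ 0.44467537  0.147714    0.028     ]
 [ 0.65613086 -0.28228289  0.028     ]]
```

```bash
python3 -m crank '[[0,0,0,2,-2.1,2,1],[0,0,0,2,-2.1,2,1],[0,0,0,2,-2,2,1],[0,0,0.12,0,0,2,1],[0,0,0.12,0,0,2,1],[0,0,0,0,0,2,1],[0,0,0,0,0,0,1],[0,0,0,0,0,0,1],[0,0,0,0,0,0,1]]' 20
python3 - <<'E'
from h import *
im,d,p=grab("wrist");cv2.imwrite("pics/w1.png",im)
H,S,V=cv2.split(cv2.cvtColor(im,cv2.COLOR_BGR2HSV))
m=((S<60)&(V<110)).astype(np.uint8);print(observe()["position"],observe()["ee_rot"])
E
```

```text
time: 1.1
position: [0.564, 0.0599, 0.1125]
ee_rot: [3.14, -0.0, 1.331]
force: [0.2, -0.2, 0.1]
opening: 0.0855
finger_force: 0.0
[0.56421082 0.05990852 0.11270357] [ 3.13918924e+00 -5.92877680e-04  1.33077834e+00]
```

View pics/w1.png

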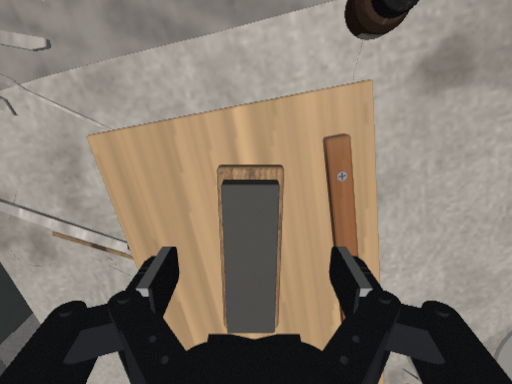

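```bash
python3 -m crank '[[0,0,0,0,0,2,1],[0,0,0,0,0,2,1],[0,0,0,0,0,1.5,1],[0,0,0,0,0,1.1,1],[0,0,0,0,0,0,0.4],[0,0,0,0,0,0,0.2],[0,0,0,0,0,0,0],[0,0,0,0,0,0,-0.1],[0,0,0,0,0,0,-0.3],[0,0,0,0,0,0,-0.3],[0,0,0,0,0,0,-0.3]]' 25
```

```text
time: 2.25
position: [0.5637, 0.0601, 0.0466]
ee_rot: [3.14, -0.001, 1.331]
force: [-2.0, 1.0, 6.1]
opening: 0.045
finger_force: 26.6
```

```bash
python3 -m crank '[[0,0,-0.06,0,0,0,-0.3],[0,0,-0.06,0,0,0,-0.3],[0,0,-0.063,0,0,0,-0.3],[0,0,0,0,1,0,-0.3],[0,0,0,0,1,0,-0.3],[0,0,0,0,1,0,-0.3],[0,0,0,0,0.5,0,-0.3],[0,0,0,0,0,0,-0.3],[0,0,0,0,0,0,-0.3],[0,0,0,0,0,0,-0.3]]'
python3 - <<'E'
from h import *
s=observe();print(s["position"],s["ee_rot"],s["force"])
im,d,p=grab("wrist");cv2.imwrite("pics/w2.png",im)
E
```

```text
time: 3.25
position: [0.5981, 0.0579, 0.0465]
ee_rot: [3.141, 0.0, 1.513]
force: [-2.3, -0.6, 6.4]
opening: 0.0453
finger_force: 26.8
[0.59806609 0.0578777  0.04651578] [3.14126922e+00 2.61242978e-04 1.51330680e+00] [-2.27329195 -0.60560171  6.35327006]
```

View pics/w2.png

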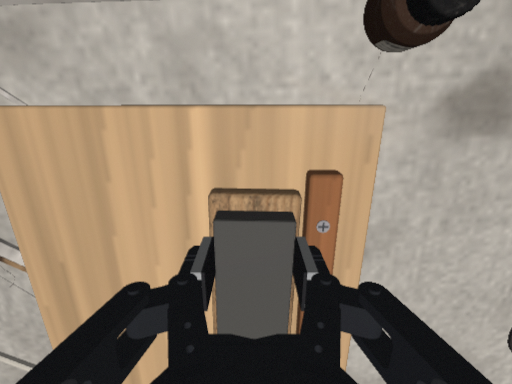

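```bash
python3 -m crank '[[0,0,0,0,0.1,0,-0.3],[0,0,0,0,0.1,0,-0.3],[0,0,0,0,0.1,0,-0.3],[0,0,0,0,0,0,-0.3],[0,0,0,0,0,0,-0.3]]'
python3 -m crank '[[0,0,0,0,0.05,0,-0.3],[0,0,0,0,0.05,0,-0.3],[0,0,0,0,0,0,-0.3],[0,0,0,0,0,0,-0.3]]'
```

```text
time: 3.8
position: [0.5982, 0.0579, 0.0465]
ee_rot: [-3.137, 0.0, 1.513]
force: [-9.2, 0.8, 13.0]
opening: 0.0455
finger_force: 27.5
time: 4.2
position: [0.5982, 0.0579, 0.0465]
ee_rot: [-3.135, 0.0, 1.513]
force: [-10.8, 0.2, 15.3]
opening: 0.0451
finger_force: 27.8
```

```bash
python3 -m crank '[[0,0,0,0,-0.3,0,-0.3],[0,0,0,0,-0.3,0,-0.3],[0,0,0,0,0,0,0.2],[0,0,0,0,0,0,0.2],[0,0,0,0,0,0,0.2]]'
python3 -m crank '[[0,0,0,0,0,-0.3,0.2],[0,0,0,0,0,-0.3,0.2],[0,0,0,0,0,0,0],[0,0,0,0,0,0,-0.3],[0,0,0,0,0,0,-0.3],[0,0,0,0,0,0,-0.3]]'
```

```text
time: 4.7
position: [0.5957, 0.0581, 0.0449]
ee_rot: [-3.141, 0.0, 1.514]
force: [0.4, -0.2, 0.3]
opening: 0.0513
finger_force: 0.0
time: 5.3
position: [0.5966, 0.0581, 0.0522]
ee_rot: [3.14, -0.0, 1.514]
force: [-1.1, 0.2, 4.9]
opening: 0.0449
finger_force: 25.5
```

```bash
python3 -m crank '[[0,0,0,0,0.1,0,-0.3],[0,0,0,0,0.1,0,-0.3],[0,0,0,0,0.1,0,-0.3],[0,0,0,0,0,0,-0.3],[0,0,0,0,0,0,-0.3]]'
```

```text
time: 5.8
position: [0.5967, 0.0581, 0.0522]
ee_rot: [-3.138, 0.0, 1.514]
force: [-7.2, 0.6, 11.2]
opening: 0.0446
finger_force: 26.1
```

```bash
python3 - <<'E'
from h import *
im,d,p=grab("wrist");cv2.imwrite("pics/w3.png",cv2.resize(im[160:350,170:370],None,fx=3,fy=3,interpolation=2))
E
```

```text
(no output)
```

View pics/w3.png

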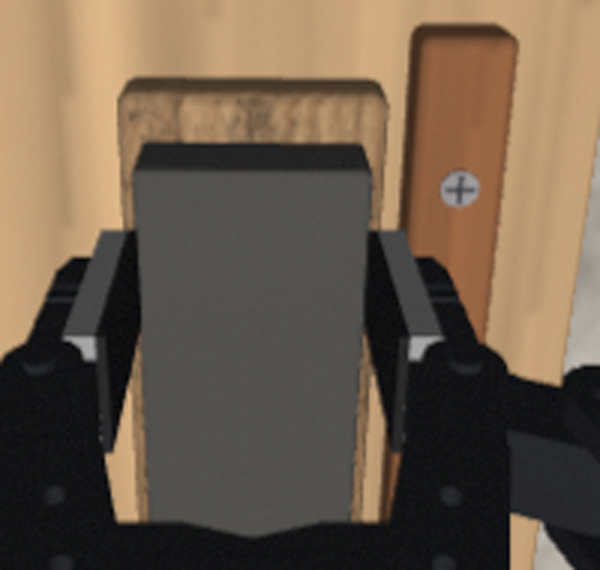

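```bash
python3 -m crank '[[0,0,0,0,0,-0.1,-0.3],[0,0,0,0,0,-0.1,-0.3],[0,0,0,0,0,0,-0.3],[0,0,0,0,0,0,-0.3]]'; python3 -m crank '[[0,0,0,0,0.1,0,-0.3],[0,0,0,0,0.1,0,-0.3],[0,0,0,0,0,0,-0.3],[0,0,0,0,0,0,-0.3]]'
```

```text
time: 6.25
position: [0.5985, 0.0579, 0.0525]
ee_rot: [-3.14, 0.0, 1.514]
force: [-1.0, -0.6, -3.0]
opening: 0.0451
finger_force: 25.9
time: 6.65
position: [0.6011, 0.0577, 0.0533]
ee_rot: [3.141, 0.0, 1.514]
force: [-0.4, -0.5, -2.5]
opening: 0.0448
finger_force: 25.9
```

```bash
python3 -m crank '[[0,0,0,0,0,0.05,-0.3],[0,0,0,-1,0,0,-0.3],[0,0,0,-1,0,0,-0.3],[0,0,0,-1,0,0,-0.3],[0,0,0,-1,0,0,-0.3],[0,0,0,-1,0,0,-0.3],[0,0,0,-1,0,0,-0.3],[0,0,0,0,0,0,-0.3],[0,0,0,0,0,0,-0.3]]'
```

```text
time: 7.55
position: [0.5974, -0.0028, 0.0528]
ee_rot: [-3.141, 0.001, 1.513]
force: [0.7, -1.1, -3.0]
opening: 0.0448
finger_force: 25.9
```

```bash
python3 -m crank '[[0,0,0,-1,0,0,-0.3],[0,0,0,-1,0,0,-0.3],[0,0,0,-1,0,0,-0.3],[0,0,0,-1,0,0,-0.3],[0,0,0,-1,0,0,-0.3],[0,0,0,-1,0,0,-0.3],[0,0,0,-1,0,0,-0.3],[0,0,0,-1,0,0,-0.3],[0,0,0,0,0,0,-0.3],[0,0,0,0,0,0,-0.3]]'
```

```text
time: 8.55
position: [0.5929, -0.0826, 0.0528]
ee_rot: [-3.142, 0.001, 1.513]
force: [0.3, -0.8, -2.6]
opening: 0.0444
finger_force: 25.9
```

```bash
python3 -m crank '[[0,0,0,-0.7,0,0,-0.3],[0,0,0,-0.6,0,0,-0.3],[0,0,0,-0.2,0,0,-0.3],[0,0,0,-0.1,0,0,-0.3],[0,0,0,0,0,0,-0.3],[0,0,0,0,0,0,-0.3]]';python3 -m crank '[[0,0,0,-0.1,0,0,-0.3],[0,0,0,-0.1,0,0,-0.3],[0,0,0,0,0,0,-0.3],[0,0,0,0,0,0,-0.3]]';python3 -m crank '[[0,0,0,-0.1,0,0,-0.3],[0,0,0,-0.1,0,0,-0.3],[0,0,0,0,0,0,-0.3],[0,0,0,0,0,0,-0.3]]'
```

```text
time: 9.15
position: [0.592, -0.0975, 0.0528]
ee_rot: [-3.141, -0.0, 1.514]
force: [0.5, 2.7, -2.3]
opening: 0.0449
finger_force: 26.0
time: 9.55
position: [0.5916, -0.0977, 0.0527]
ee_rot: [-3.141, -0.005, 1.515]
force: [-0.1, 6.6, -0.7]
opening: 0.0445
finger_force: 26.0
time: 9.95
position: [0.5914, -0.0978, 0.0526]
ee_rot: [-3.141, -0.009, 1.517]
force: [0.2, 12.3, -1.0]
opening: 0.0443
finger_force: 26.1
```

```bash
python3 -m crank '[[0,0,0,0.3,0,0,-0.3],[0,0,0,0,0.1,0,-0.3],[0,0,0,0,0.1,0,-0.3],[0,0,0,0,0.1,0,-0.3],[0,0,0,0,0,0,-0.3],[0,0,0,0,0,0,-0.3]]';python3 -m crank '[[0,0,0,0,0.1,0,-0.3],[0,0,0,0,0.1,0,-0.3],[0,0,0,0,0.1,0,-0.3],[0,0,0,0,0,0,-0.3],[0,0,0,0,0,0,-0.3]]'
```

```text
time: 10.55
position: [0.5929, -0.0975, 0.0524]
ee_rot: [-3.137, -0.003, 1.514]
force: [-3.5, 7.7, 1.5]
opening: 0.0446
finger_force: 26.4
time: 11.05
position: [0.5933, -0.0975, 0.0524]
ee_rot: [-3.132, -0.003, 1.513]
force: [-9.3, 7.2, 7.0]
opening: 0.0449
finger_force: 27.0
```

```bash
python3 -m crank '[[0,0,0,0.1,-0.3,0,-0.3],[0,0,0,0,0,0,0.3],[0,0,0,0,0,0,0.5],[0,0,0,0,0,0,0.5],[0,0,0,0,0,-2,0.5],[0,0,0,0,0,-3,0.5],[0,0,0,0,0,-4,0.5],[0,0,0,3,0,-4,-1],[0,0,0,3,0,-2,-1],[0,0,0,0,0,0,-1],[0,0,0,0,0,0,-1],[0,0,0,0,0,0,-1]]'
python3 - <<'E'
from h import *
im,d,p=grab("wrist");cv2.imwrite("pics/w4.png",im);print(observe()["position"])
E
```

```text
time: 12.25
position: [0.5978, -0.0388, 0.2016]
ee_rot: [-3.14, 0.001, 1.513]
force: [-0.5, 0.0, -0.1]
opening: -0.0001
finger_force: 0.0
[ 0.59754974 -0.03894887  0.20119059]
```

View pics/w4.png

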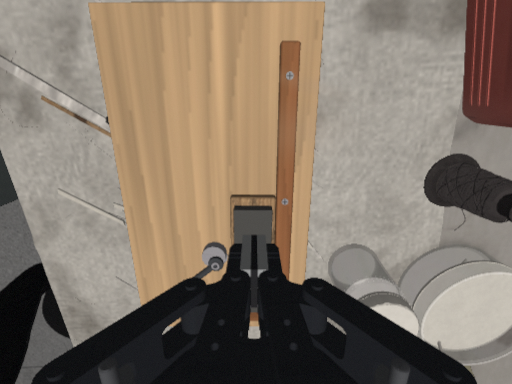

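```bash
python3 - <<'E'
from h import *
ex=np.array([.9984,-.057]);ey=np.array([.057,.9984]);o=np.array([.549,-.0672])
B=lambda P:np.c_[(P[:,:2]-o)@ex,(P[:,:2]-o)@ey]*1000
im,d,p=grab("wrist")
print("block end L/R, fence edge",B(ray(p,[(231,195),(275,195),(279,195),(277,230)],.042)).round(1))
im,d,p=grab("scene")
V=im.max(2)
def proj(P):
    q=(np.asarray(P)-p["pose"][:3,3])@p["pose"][:3,:3];return q[:2]/q[2]*[p["fx"],p["fy"]]+[p["cx"],p["cy"]]
for t in np.arange(0,.7,.1):
    a=np.radians(230)-t;b=np.array([-.002+.085*np.cos(a),-.085+.085*np.sin(a)]);w=o+ex*b[0]+ey*b[1]
    print(round(t,1),b*1000,w.round(4),proj([*w,.061]).round(1))
roi=np.zeros_like(V);roi[225:255,240:275]=(V<60)[225:255,240:275]
n,l,s,c=cv2.connectedComponentsWithStats(roi);print(s,c)
cv2.imwrite("pics/s2.png",cv2.resize(im[170:270,190:340],None,fx=5,fy=5,interpolation=2))
E
```

```text
block end L/R, fence edge [[ 19.3   8.9]
 [ 72.2   8.8]
 [ 77.    8.8]
 [ 75.8 -37.9]]
0.0 [ -56.63694682 -150.11377767] [ 0.4839 -0.2138] [263.9 236.4]
0.1 [ -62.86452056 -144.33388692] [ 0.478  -0.2077] [260.2 236.2]
0.2 [ -68.48395613 -137.96115158] [ 0.4728 -0.201 ] [256.4 235.9]
0.3 [ -73.43910599 -131.05924593] [ 0.4682 -0.1939] [252.8 235.3]
0.4 [ -77.68045991 -123.69713152] [ 0.4644 -0.1863] [249.3 234.5]
0.5 [ -81.16563969 -115.94836816] [ 0.4614 -0.1783] [245.9 233.6]
0.6 [ -83.85982258 -107.89037894] [ 0.4591 -0.1701] [242.8 232.5]
[[     0      0    512    384 196502]
 [   260    225      1      1      1]
 [   263    225      3      3      5]
 [   262    229      1      2      2]
 [   253    231      9     15     98]] [[255.49910942 191.47570508]
 [260.         225.        ]
 [264.         225.8       ]
 [262.         229.5       ]
 [256.67346939 237.34693878]]
```

View pics/s2.png

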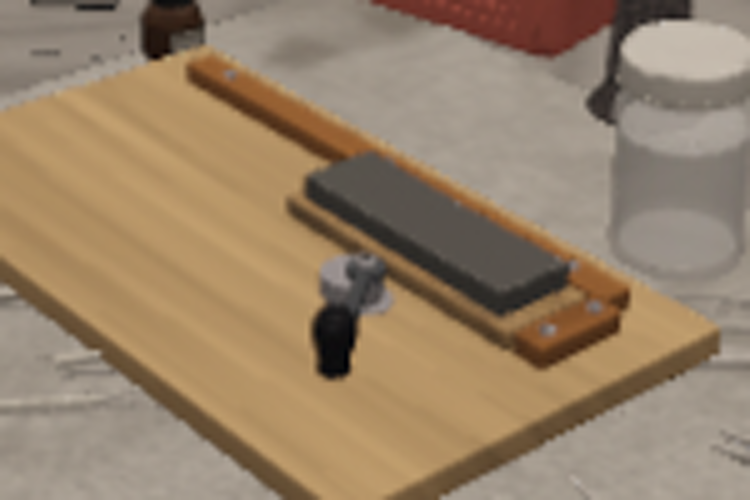

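```bash
python3 -m crank '[[0,0,0,0,0,4,-1],[0,0,0,0,0,4,-1],[0,0,0,0,0,4,-1],[0,0,0,0,0,3,-1],[0,0,0,0,0,1.6,-1],[0,0,0,0,0,0,-1],[0,0,0,-0.6,0,0,-1],[0,0,0,0,0,0,-1],[0,0,0,0,0,0,-1]]'; python3 -m crank '[[0,0,0,-0.2,0,0,-1],[0,0,0,-0.2,0,0,-1],[0,0,0,-0.2,0,0,-1],[0,0,0,0,0,0,-1],[0,0,0,0,0,0,-1]]';python3 -m crank '[[0,0,0,-0.2,0,0,-1],[0,0,0,-0.2,0,0,-1],[0,0,0,0,0,0,-1],[0,0,0,0,0,0,-1]]'
```

```text
time: 13.3
position: [0.5996, -0.0449, 0.0384]
ee_rot: [3.138, 0.0, 1.513]
force: [-0.8, -0.2, 0.3]
opening: 0.0001
finger_force: 0.0
time: 13.8
position: [0.5977, -0.0502, 0.0368]
ee_rot: [-3.142, -0.0, 1.514]
force: [0.2, 0.0, 0.6]
opening: -0.0001
finger_force: 0.0
time: 14.2
position: [0.5975, -0.0537, 0.0368]
ee_rot: [-3.141, -0.001, 1.514]
force: [0.6, 1.3, 0.3]
opening: -0.0
finger_force: 1.1
```

```bash
python3 -m crank '[[0,0,0,-0.2,0,0,-1],[0,0,0,-0.2,0,0,-1],[0,0,0,0,0,0,-1],[0,0,0,0,0,0,-1]]';python3 -m crank '[[0,0,0,-0.2,0,0,-1],[0,0,0,-0.2,0,0,-1],[0,0,0,0,0,0,-1],[0,0,0,0,0,0,-1]]'
```

```text
time: 14.6
position: [0.5973, -0.054, 0.0368]
ee_rot: [3.142, -0.009, 1.516]
force: [1.2, 11.2, 1.8]
opening: -0.0002
finger_force: 5.7
time: 15.0
position: [0.5972, -0.0543, 0.0369]
ee_rot: [3.141, -0.018, 1.518]
force: [1.3, 20.2, 2.6]
opening: -0.0
finger_force: 10.1
```

```bash
python3 -m crank '[[0,0,0,1,0,0,-1],[0,0,0,0.9,0,0,-1],[0,0,0,0,0,-4,-1],[0,0,0,0,0,-4,-1],[0,0,0,0,0,-4,-1],[0,0,0,-3.4,-2.3,0,-0.2],[0,0,0,-3.3,-2.3,0,-0.2],[0,0,0,-3.3,-2.3,0,-0.2],[0,0,0,-3.3,-2.3,0,-0.2],[0,0,0,-3.3,-2.3,0,-0.2],[0,0,0,0,0,0,-0.2],[0,0,0,0,0,0,-0.2]]'; python3 -m crank '[[0,0,-0.149,0,0,0,-0.2],[0,0,-0.149,0,0,0,-0.2],[0,0,-0.149,0,0,0,-0.2],[0,0,-0.149,0,0,0,-0.2],[0,0,-0.149,0,0,0,-0.2],[0,0,-0.149,0,0,0,-0.2],[0,0,-0.149,0,0,0,-0.2],[0,0,-0.149,0,0,0,-0.2],[0,0,-0.149,0,0,0,-0.2],[0,0,-0.149,0,0,0,-0.2],[0,0,-0.149,0,0,0,-0.2],[0,0,-0.149,0,0,0,-0.2],[0,0,-0.149,0,0,0,-0.2],[0,0,-0.149,0,0,0,-0.2],[0,0,-0.149,0,0,0,-0.2],[0,0,0,0,0,0,-0.2],[0,0,0,0,0,0,-0.2]]'
python3 - <<'E'
from h import *
s=observe();print(s["position"],s["ee_rot"],s["qpos"])
im,d,p=grab("wrist");cv2.imwrite("pics/w5.png",im)
E
```

```text
time: 16.2
position: [0.4735, -0.2033, 0.1569]
ee_rot: [3.141, 0.001, 1.511]
force: [0.2, 0.2, 0.5]
opening: 0.034
finger_force: 0.0
time: 17.9
position: [0.4745, -0.2017, 0.1568]
ee_rot: [-3.141, -0.0, -2.536]
force: [-0.5, -0.5, 0.2]
opening: 0.0341
finger_force: 0.0
[ 0.4745286  -0.20172945  0.15680917] [-3.14137081e+00 -6.94838647e-05 -2.53607062e+00] [-5.27297819e-01  1.36584964e-01 -3.64054735e-01  1.06998519e+00
 -1.57011565e-04 -1.13281987e+00]
```

View pics/w5.png

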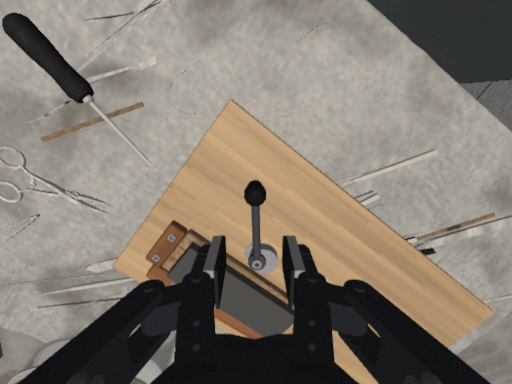

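```bash
python3 - <<'E'
from h import *
im,d,p=grab("wrist");V=im.max(2)
m=np.zeros_like(V);m[170:215,235:275]=(V<45)[170:215,235:275]
M=cv2.moments(m);c=(M["m10"]/M["m00"],M["m01"]/M["m00"]);print(c,M["m00"])
s=observe();w=ray(p,[c],.067)[0];print(w)
print("tool",R.from_euler("xyz",s["ee_rot"]).as_matrix().T@(w-s["position"])*100)
pv=np.array([.5422,-.152]);k=w[:2]-pv;print(np.hypot(*k),np.degrees(np.arctan2(k[1],k[0]))%360+3.27)
E
```

```text
(254.76865671641792, 193.59203980099502) 402.0
[ 0.47151493 -0.20217917  0.067     ]
tool [0.23747972 0.13953798 8.9803705 ]
0.0866852221030786 218.64085850280654
```

```bash
python3 -m crank '[[0,0,0,0.15,0.1,3,-0.2],[0,0,0,0,0,3,-0.2],[0,0,0,0,0,3,-0.2],[0,0,0,0,0,1.4,-0.2],[0,0,0,0,0,0,-0.2],[0,0,0,0,0,0,-0.2]]'; python3 -m crank '[[0,0,0.1,0,0.85,0,-0.2],[0,0,0.1,0,0.85,0,-0.2],[0,0,0.1,0,0.85,0,-0.2],[0,0,0.1,0,0.85,0,-0.2],[0,0,0,0,0,0,-0.2],[0,0,0,0,0,0,-0.2]]'
python3 - <<'E'
from h import *
s=observe();k=s["position"][:2]-[.5422,-.152];print(np.hypot(*k),230-3.27-np.degrees(np.arctan2(k[1],k[0]))%360,s["ee_rot"][2]*57.3%360)
E
```

```text
time: 18.6
position: [0.4723, -0.2025, 0.053]
ee_rot: [-3.142, -0.0, -2.535]
force: [-0.0, 0.6, 1.5]
opening: 0.0343
finger_force: 0.0
time: 19.2
position: [0.4583, -0.1726, 0.0541]
ee_rot: [-3.14, 0.002, -2.932]
force: [0.1, 0.7, 0.1]
opening: 0.0344
finger_force: 0.0
0.08637622878827783 32.932782561794085 191.98044301542777
```

```bash
python3 -m crank '[[0,0,0.1,0,0.85,0,-0.2],[0,0,0.1,0,0.85,0,-0.2],[0,0,0.1,0,0.85,0,-0.2],[0,0,0.1,0,0.85,0,-0.2],[0,0,0.1,0,0.85,0,-0.2],[0,0,0,0,0,0,-0.2],[0,0,0,0,0,0,-0.2]]'; cat > st.py <<'E'
from h import *
s=observe();k=s["position"][:2]-[.5422,-.152];print("r,theta",np.hypot(*k),np.radians(230-3.27-np.degrees(np.arctan2(k[1],k[0]))%360),s["ee_rot"][2]*57.3%360,"Ftool",R.from_euler("xyz",s["ee_rot"]).as_matrix().T@s["force"])
E
python3 st.py; python3 -m crank '[[0,0,0.1,0,0.85,0,-0.2],[0,0,0.1,0,0.85,0,-0.2],[0,0,0,0,0,0,-0.2],[0,0,0,0,0,0,-0.2]]'; python3 st.py
```

```text
time: 19.9
position: [0.4572, -0.1302, 0.0531]
ee_rot: [3.141, 0.0, 2.852]
force: [0.1, -0.5, -0.5]
opening: 0.0342
finger_force: 0.0
r,theta 0.08773979324264408 1.0663032496629512 163.40534556374465 Ftool [-0.2851241  -0.46303604  0.53350865]
time: 20.3
position: [0.4625, -0.1141, 0.0528]
ee_rot: [3.141, -0.0, 2.652]
force: [0.2, 0.5, 0.5]
opening: 0.0343
finger_force: 0.0
r,theta 0.08827410011185043 1.2593182035105819 151.95460503841318 Ftool [ 0.04993065  0.50670196 -0.51730343]
```

```bash
python3 -m crank '[[0,0,0.05,0,0.43,0,-0.2],[0,0,0.05,0,0.43,0,-0.2],[0,0,0,0,0,0,-0.2],[0,0,0,0,0,0,-0.2]]'; python3 st.py; python3 -m crank '[[0,0,0.05,-0.1,0.43,0,-0.2],[0,0,0,0,0,0,-0.2],[0,0,0,0,0,0,-0.2]]'; python3 st.py
```

```text
time: 20.7
position: [0.4664, -0.107, 0.0527]
ee_rot: [-3.141, -0.0, 2.551]
force: [-1.3, -2.3, 0.3]
opening: 0.0342
finger_force: 1.3
r,theta 0.08815081823570663 1.350784325281304 146.15611818252933 Ftool [-0.18190533 -2.63984927 -0.3078327 ]
time: 21.0
position: [0.4684, -0.1042, 0.0526]
ee_rot: [-3.138, -0.002, 2.5]
force: [-4.6, -2.9, 2.3]
opening: 0.0348
finger_force: 2.4
r,theta 0.08794608071717776 1.3896563713086114 143.24576185324608 Ftool [ 1.96501654 -5.04070218 -2.28281853]
```

```bash
python3 -m crank '[[0,0,0,0,0.2,0,-0.2],[0,0,0,0,0,0,-0.2],[0,0,0,0,0,0,-0.2]]'; python3 st.py; python3 -m crank '[[0,0,0,0,0.15,0,-0.2],[0,0,0,0,0,0,-0.2],[0,0,0,0,0,0,-0.2]]'; python3 st.py
```

```text
time: 21.3
position: [0.4688, -0.103, 0.0525]
ee_rot: [-3.136, -0.002, 2.5]
force: [-5.1, -5.0, 3.2]
opening: 0.0343
finger_force: 3.4
r,theta 0.08820112979774235 1.404032781857351 143.22594315354038 Ftool [ 1.13867146 -7.09930651 -3.14315373]
time: 21.6
position: [0.4693, -0.1019, 0.0525]
ee_rot: [-3.136, -0.003, 2.499]
force: [-7.5, -5.0, 4.2]
opening: 0.0342
finger_force: 3.7
r,theta 0.08845107032531 1.4177826981138149 143.21555458753724 Ftool [ 3.01858066 -8.54719831 -4.1642328 ]
```

```bash
python3 -m crank '[[0,0,0,0,0.15,0,-0.2],[0,0,0,0,0,0,-0.2],[0,0,0,0,0,0,-0.2]]'; python3 st.py; python3 -m crank '[[0,0,0,0,-0.4,0,-0.2],[0,0,0,0,-0.4,0,-0.2],[0,0,0,0,0,0,-0.2],[0,0,0,0,0,0,-0.2]]'; python3 st.py
```

```text
time: 21.9
position: [0.4696, -0.1012, 0.0524]
ee_rot: [-3.134, -0.003, 2.499]
force: [-8.5, -5.7, 5.4]
opening: 0.0341
finger_force: 4.7
r,theta 0.08865302583893915 1.4260833749255086 143.1975237487467 Ftool [ 3.41324101 -9.7345789  -5.26480162]
time: 22.3
position: [0.4686, -0.1059, 0.0529]
ee_rot: [3.141, 0.0, 2.499]
force: [0.8, -1.0, 0.3]
opening: 0.0345
finger_force: 0.0
r,theta 0.08688545214216126 1.3754302615081138 143.19783406813787 Ftool [-1.26367532 -0.35577762 -0.34264398]
```

Firm grip reached (about 10 N), and the fingers are now clear of the knob. I'll raise the arm and check by measurement.

```bash
python3 -m crank '[[0,0,0,0,0,-2,-0.2],[0,0,0,0,0,-3,-0.2],[0,0,0,0,0,-4,-0.2],[0,0,0,2,0,-4,-0.2],[0,0,0,0,0,-3,-0.2],[0,0,0,0,0,0,-0.2],[0,0,0,0,0,0,-0.2]]'
python3 - <<'E'
from h import *
ex=np.array([.9984,-.057]);ey=np.array([.057,.9984]);o=np.array([.549,-.0672])
B=lambda P:np.c_[(P[:,:2]-o)@ex,(P[:,:2]-o)@ey]*1000
im,d,p=grab("wrist");V=im.max(2);S=cv2.cvtColor(im,cv2.COLOR_BGR2HSV)[...,1]
q=(np.array([.4686,-.1059,.067])-p["pose"][:3,3])@p["pose"][:3,:3];u,v=(q[:2]/q[2]*p["fx"]+[p["cx"],p["cy"]]).astype(int)
m=np.zeros_like(V);m[v-25:v+25,u-25:u+25]=(V<45)[v-25:v+25,u-25:u+25]
M=cv2.moments(m);k=B(ray(p,[(M["m10"]/M["m00"],M["m01"]/M["m00"])],.067))[0];print(u,v,k,"theta",np.radians(230)-np.arctan2(k[1]+85,k[0]+2)%(2*np.pi))
im,d,p=grab("scene");H,S,V=cv2.split(cv2.cvtColor(im,cv2.COLOR_BGR2HSV))
m=np.zeros_like(V);m[190:240,240:320]=((S<60)&(V<105))[190:240,240:320]
cs,_=cv2.findContours(m,0,2);c=max(cs,key=cv2.contourArea)
r=cv2.minAreaRect(B(ray(p,c[:,0],.057)).astype(np.float32));print("stone board frame",r)
E
```

```text
time: 23.0
position: [0.4531, -0.0939, 0.2136]
ee_rot: [3.14, 0.002, 2.499]
force: [-0.3, -0.7, 0.2]
opening: 0.0341
finger_force: 0.0
252 195 [-80.45042395 -45.32152266] theta 1.3409237286897078
stone board frame ((34.74177551269531, -90.31114196777344), (159.80564880371094, 54.97655487060547), 89.63355255126953)
```

```bash
python3 -c "
from station import order
print(order.hand_in())"
```

```text
the job is handed in; nothing more can be done
None
```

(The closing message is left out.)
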